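Tilt-table stability test of a bottle

TASK

Give the small narrow-necked white plastic bottle its stability test on the tilt table, whose plate is turned by the lever with the black knob: with the plate level (it may have been left tilted after the last test), stand the bottle upright inside the circle on the plate and let go of it. Then slowly tilt the plate until the lever lines up with the index clamped on the quadrant, keep it there for two seconds, and slowly bring it back level with the bottle still standing in the circle. Leave the index as it is set and do not disturb the two jars beside the bottle.

Things in the scene. Friction and masses are not known exactly. Their poses are not given: they have to be found in the camera images.
- sample_bottle: The sample: closed white plastic bottle, 60 mm across, 141 mm tall, straight up to 75 mm, then sloping to a narrow neck and cap about 30 mm wide; about 0.14 kg. Of the three vessels together on the left only this one has a sloping shoulder. Origin: centre of the underside, z up its axis. Grip its body, fingertips 55 to 65 mm above the underside.
- wide_jar: Bystander: jar 70 mm across, 142 mm tall, nearly as wide at the screw cap as below. Origin: centre of the underside. May have changed places with the bottle.
- label_jar: Bystander: straight jar 65 mm across, 148 mm tall with a full-width screw cap. Origin: centre of the underside. May have changed places with the bottle.
- tilt_table: Tilt table, fixed; grey base x -128 to 104, y +-85, 18 mm high. Origin: on the worktop below the plate's middle; x points away from the lever, z up. Its shaft lies along x, 65 mm up. At x = -100 stands the white quadrant, an arc of radius 79 to 105 mm about the shaft with ticks every 5 degrees; the longest, straight above the shaft, means level; two posts at y = +-56 carry it.
- plate (a joint): Tilt of the plate in rad: 0 level, positive leans the lever and all on the plate to the table's -y side (to the right seen from the lever's side). Range -0.40 to 0.40. The shaft is stiff (2 to 3 N at the knob) and stays where it is left.
- plate_circle (a point): Centre of the thin white circle, 76 mm across, on the plate's black rubber top (118 mm in x, 138 mm in y). Moves with the plate; z square to the plate, x along the shaft. 9 mm from the shaft's axis: 74 mm above the worktop when level. The lever (top 237 mm up) is near: keep a wide gripper's long side along the table's y here.
- lever_grip (a point): Grip point on the lever's knob, a black cylinder 24 mm across and 42 mm long along the lever; the point lies 19 mm below its upper end. With q the value of joint plate it is at (-0.1125, -0.153 sin q, 0.065 + 0.153 cos q) m in the tilt table's axes.
- lever_mark (a point): Point on the lever's centre line, 110 mm from the shaft's axis, at the height of the index.
- angle_index (a joint): Angle in rad at which the index is clamped, with the same sense and zero as joint plate; 0.14 to 0.28. Not to be moved.
- index_mark (a point): Centre line of the index, 110 mm from the shaft's axis, in the lever's plane. The index is a dark steel saddle 16 mm wide on the quadrant's rim with a thin fin in its middle (top 123 mm from the shaft's axis). The lever passes in front of it without touching; this point meets the lever mark when the plate is at the index's angle.

How it is judged:
By the outcome, as a careful person would: the job done as asked, in the order asked, and still so for the second after the job is handed in, with the robot touching nothing.
It also fails if it takes over 72 s, if anything falls off the work surface, if the arm or the gripper's body presses on something with over 40 N, if the wrist force passes 120 N, or if a joint passes its speed limit or range.

ROBOT

A 7-joint arm with a two-finger parallel gripper is mounted at the origin on the work surface; the furniture and walls round the work are solid. World frame = base frame: x ahead of the robot, y to its left, z up, the work surface at z = 0. Lengths are in m, angles in rad, forces in N, time in s.
With the tool pointing down it reaches from about 0.425 to 0.925 m from the base axis. Payload 6.8 kg.
Tool frame: the origin (TCP) lies at the very end of the fingers, on their centre line; the grasp point (between the pads) lies bot.grip_depth behind it (bot.grip_depth is the distance from the TCP to the grasp point, in m); z points along the fingers, y is the line along which they close (so a half turn about z gives the same grasp; the last joint's range is limited). The gripper opens to 85 mm and grips with 20 to 120 N. Pads are 22 mm wide; open, the fingers measure 114 mm over their backs; the gripper's body (76 mm by 85 mm) begins 54 mm behind the grasp point. The pads swing forward as they close: fully open they stand 13 mm farther back than shut.
Start: joints at [-1.24, 0.477, 0.022, 1.555, -0.011, 1.109, -0.083], TCP at [0.287, 0.611, 0.231] pointing down, gripper open.
Joint ranges: [-2.96, 2.96], [-0.34, 2.1], [-1.41, 1.46], [0.24, 2.44], [-1.37, 4.51], [0.17, 1.92], [-2.96, 2.96]. Speed limits (rad/s): [2.39, 2.39, 3.14, 3.14, 3.14, 3.14, 3.14].

INTERFACE

Orientations are given as a unit quaternion [w, x, y, z].
In Python, from station import bot gives the robot as it stands.
- The arm moves only by the tool send_rows, never from a script. Its arguments are lists of equal length, an entry for each row: "slide": the shift along the tool's x, y, z in mm, a list of three; "roll": the turn about the tool's z in degrees; "claw": the opening, from 0 (shut) to 1 (fully open). A call has exactly 8 rows; each row is the pose to reach, as a shift and turn from the pose commanded when the call began, along the tool's axes at that moment; what a row does not reach only later rows make up. A row lasts 1/12 s, in which the tool goes at most 41.7 mm and 7.16 degrees, less where a joint would pass 70% of its speed; a pose out of reach is approached as far as the arm can. A call with a gripper value outside its range is refused whole. The fingers move at their own pace and stop on an object; "force" is the grip in N (left out, the last holds). Time passes only in rows, so rows that repeat a pose let the fingers close, or fill a call up. It gives the time, the measured TCP pose, the force, the opening and the grip force at its end, in the units of the state.
- bot.get_obs(): the state, without advancing time (a new reading comes with each control period).
- bot.read_camera(name): name is "scene" or "top" or "wrist"; returns the picture (480x640x3 uint8, red, green, blue); there is no depth.
- bot.camera_model(name): a dict with "camera_matrix" (3x3 intrinsics, pixels), "camera_from_world" (4x4, takes a point from world to camera coordinates). Camera axes: x right, y down, z forward; pixel columns grow to the right and rows downward; lengths in m; the calibration is good to about 2 mm. A picture is of the moment at which its call begins: read the wrist's pose just before it. camera_model takes no time and is no camera call; for the wrist camera it gives the pose at the moment of the call.
- bot.hand_in(): hands the job in; it is judged then, once.
The state is a dict: "t": time; "q": joint angles; "joint_vel": joint speeds; "joint_torque": joint torques, N m; "eef_pos": TCP position; "tool_rot": TCP orientation; "contact_force": force on the tool from outside, world axes, zero at the start; "torque": the same for the moment, N m; "gripper_width": opening from 0.0 (shut) to 1.0 (fully open); "grasp_force": force on a finger pad.
Only numpy, scipy, OpenCV 4.12 (cv2) and the standard library are available. Lean on these libraries where they do the work, as an engineer would, in place of code of your own. Each camera call takes 0.05 s, during which the arm holds its last target. There are 200 camera calls.

## Working session

There is one attempt and no reset: what is moved stays moved. The work goes in short steps, Python scripts to look and compute and a tool call to move; the robot and the scene stay as the last step left them, time stands still between calls to the robot, and variables do not carry over. Pictures are saved under pics/ and viewed, at most 10 in all, crops included, and the job is handed in when it is done.

Besides the shell and the picture viewer there is one more tool, called after ">>>" as name([rows], argument=value, ...), one row to a line, values as JSON. send_rows: Moves the arm, as the interface text tells. Its arguments: {"type":"object","properties":{"slide":{"type":"array","items":{"type":"array","items":{"type":"number"}}},"roll":{"type":"array","items":{"type":"number"}},"claw":{"type":"array","items":{"type":"number"}},"force":{"type":"number"}},"required":["slide","roll","claw"]}

```bash
ls; mkdir -p pics; python3 - <<'E'
from station import bot
import cv2, numpy as np
print(bot.get_obs(), bot.grip_depth)
for n in ("scene","top"):
    m=bot.camera_model(n); print(n,np.round(m["camera_matrix"],1).tolist(),np.round(m["camera_from_world"],4).tolist())
    cv2.imwrite(f"pics/{n}0.png",bot.read_camera(n)[:,:,::-1])
E
```

```text
pics
{'t': 0.0, 'q': array([-1.24010805,  0.47780615,  0.02230881,  1.55647731, -0.01151494,
        1.1093069 , -0.08310016]), 'joint_vel': array([ 0.00050463,  0.00098282,  0.00033706,  0.00076278,  0.00043624,
        0.00023722, -0.00078318]), 'joint_torque': array([ 5.19705773e-04, -5.96448934e+01,  1.60841994e+00, -2.81206477e+01,
        1.25251128e-02,  8.90010386e-03, -2.88354130e-06]), 'eef_pos': array([0.28650313, 0.61050546, 0.23031015]), 'tool_rot': array([-1.48346874e-04,  2.17617743e-01,  9.76033628e-01, -9.23309643e-04]), 'contact_force': array([-0.225852  , -0.54955126, -0.47020354]), 'torque': array([-0.01371292, -0.02481816, -0.05636418]), 'grasp_force': 0.0, 'gripper_width': 0.9998090544748496} 0.0187
scene [[613.6, 0.0, 323.4], [0.0, 613.6, 235.0], [0.0, 0.0, 1.0]] [[0.4253, -0.9051, -0.0002, -0.1839], [-0.4928, -0.2314, -0.8388, 0.3598], [0.7591, 0.3568, -0.5444, 0.9321], [0.0, 0.0, 0.0, 1.0]]
top [[452.3, 0.0, 312.2], [0.0, 452.3, 247.8], [0.0, 0.0, 1.0]] [[0.0271, -0.9996, 0.0072, 0.0311], [-0.9887, -0.0278, -0.1472, 0.4865], [0.1473, -0.0031, -0.9891, 1.0127], [0.0, 0.0, 0.0, 1.0]]
```

View pics/scene0.png

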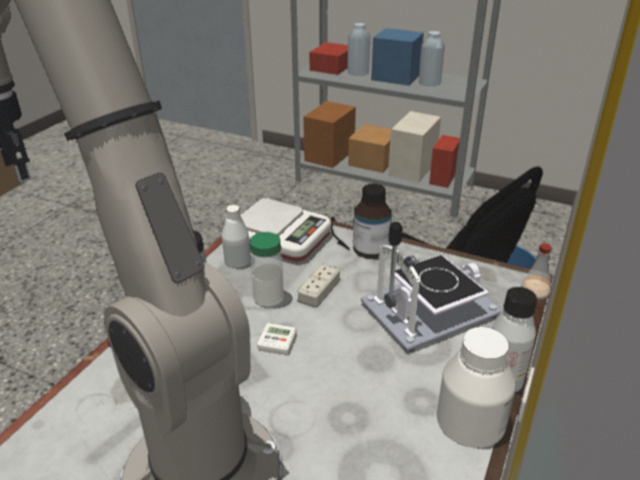

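View pics/top0.png

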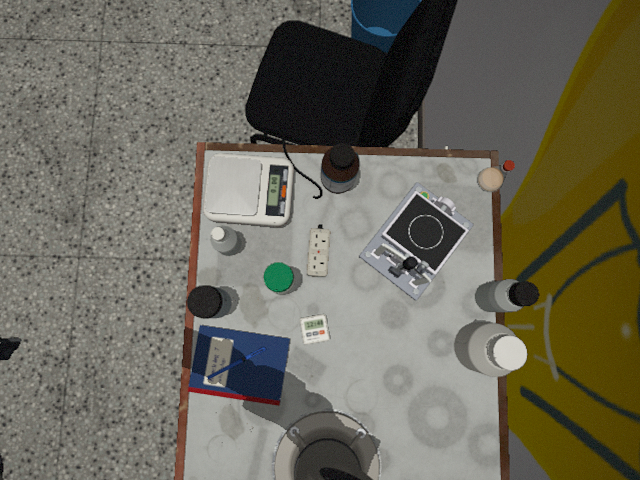

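```bash
python3 - <<'E'
import cv2, numpy as np
t=cv2.imread("pics/top0.png"); s=cv2.imread("pics/scene0.png")
def c(i,x,y,w,h,k): return cv2.resize(i[y:y+h,x:x+w],(w*k,h*k),interpolation=cv2.INTER_CUBIC)
a=np.hstack([c(t,190,210,66,50,6),c(t,355,180,66,50,6)]) 
cv2.imwrite("pics/a.png",np.hstack([c(t,355,180,120,120,5)]))
b=np.hstack([c(s,210,200,40,75,8),c(s,360,220,60,75,8)])
cv2.imwrite("pics/b.png",b)
E
```

```text
(no output)
```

View pics/a.png

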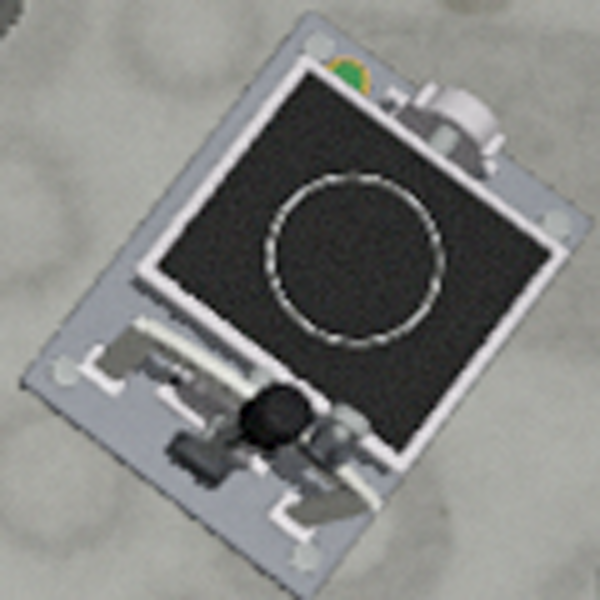

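View pics/b.png

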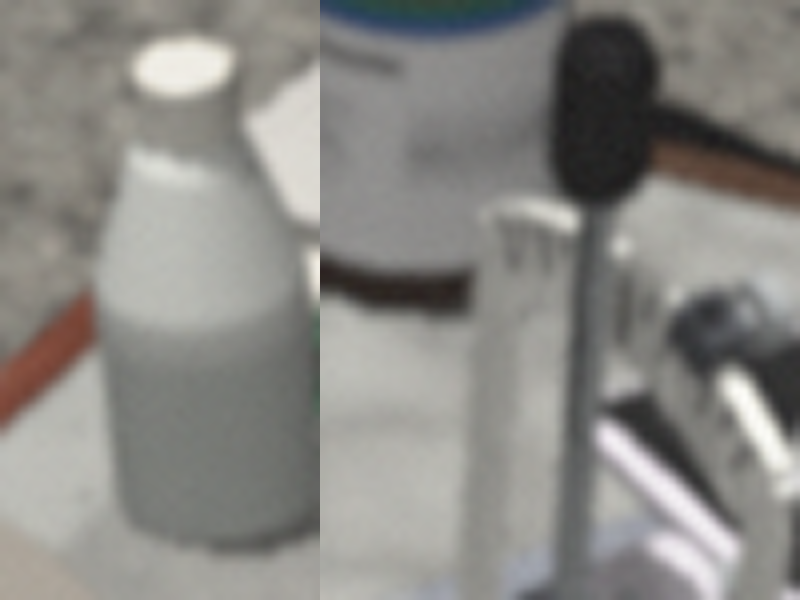

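```bash
cat > h.py <<'E'
from station import bot
import numpy as np, cv2
from scipy.optimize import least_squares
def proj(n,P,m=None):
    m=m or bot.camera_model(n); P=np.atleast_2d(P); T=m["camera_from_world"]
    p=(P@T[:3,:3].T+T[:3,3])@m["camera_matrix"].T
    return p[:,:2]/p[:,2:]
def tab(P,c):   # table -> world
    s,k=np.sin(c[2]),np.cos(c[2]); P=np.atleast_2d(P)
    return P@np.array([[k,-s,0],[s,k,0],[0,0,1]]).T+[c[0],c[1],0]
def rad(x,r,q): return [x,-r*np.sin(q),.065+r*np.cos(q)]
E
python3 - <<'E'
from h import *
C=np.array([[310,10],[595,220],[310,600],[22,385]])/5+[355,180]
B=[[.104,.085,.018],[.104,-.085,.018],[-.128,-.085,.018],[-.128,.085,.018]]
def res(v):
    q=v[3]
    return np.r_[(proj("top",tab(B,v))-C).ravel(),
     (proj("top",tab([rad(0,.009,q),rad(-.1125,.172,q)],v))-[[426,232],[410,263]]).ravel(),
     (proj("scene",tab([rad(-.1125,.151,q)],v))-[395.6,233.75]).ravel()]
s=least_squares(res,[.5,-.2,-.6,0],loss='soft_l1'); print(s.x,np.round(res(s.x),1))
c=s.x
for a in (-.28,-.2,-.14,.14,.2,.28): print(a,proj("top",tab([rad(-.1,.115,a)],c)),proj("scene",tab([rad(-.1,.115,a)],c)))
f=lambda v:np.r_[(proj("top",[[*v,.141]])-[219,234]).ravel(),(proj("scene",[[*v,.141]])-[232.9,208.4]).ravel()]
b=least_squares(f,[.5,.2]); print(b.x,f(b.x))
print(proj("top",[[*b.x,0]]),proj("scene",[[*b.x,0]]))
# jars: top centres
for n,p,h in(("green",(279,276),.142),("black",(205,301),.148)):
    g=least_squares(lambda v:(proj("top",[[*v,h]])-p).ravel(),[.4,.2]);print(n,g.x,proj("scene",[[*g.x,h]]))
E
```

```text
[ 0.52227875 -0.21011872 -0.63423393 -0.02182984] [-0.4 -0.3  0.3  0.2  0.2  1.5 -0.6 -0.1 -0.2  0.2  1.4 -1.  -0.4 -0.1]
-0.28 [[396.92408267 252.12374325]] [[390.81163908 242.85507723]]
-0.2 [[400.73122328 254.69457987]] [[393.58055209 244.22990292]]
-0.14 [[403.59373285 256.69415463]] [[395.69624506 245.5131745 ]]
0.14 [[416.59868731 266.53259072]] [[405.75193148 254.27028915]]
0.2 [[419.22234725 268.68409669]] [[407.88914105 256.70783381]]
0.28 [[422.5830372  271.53795404]] [[410.69494486 260.23900343]]
[0.49266067 0.2412933 ] [-0.51078348  0.3067528   0.61097988 -0.02641484]
[[230.11296302 244.69055015]] [[238.47915505 261.97096766]]
green [0.40886418 0.11158639] [[266.90474479 241.82157092]]
black [0.35343181 0.25925269] [[187.66715974 235.7638833 ]]
```

```bash
cat >> h.py <<'E'
from scipy.spatial.transform import Rotation as R
def go(P,yaw,cur=None,curyaw=None):
    """slide (mm, tool axes) and roll (deg) from commanded pose cur to TCP P with tool-y at world angle yaw (deg)"""
    o=bot.get_obs(); w,x,y,z=o["tool_rot"]; M=R.from_quat([x,y,z,w]).as_matrix()
    p=o["eef_pos"] if cur is None else np.array(cur)
    a=np.degrees(np.arctan2(M[1,1],M[0,1]))
    print("pos",np.round(o["eef_pos"],4),"yaw",round(a,2),"zaxis",np.round(M[:,2],3),"slide",np.round(1000*M.T@(np.array(P)-p),1),"roll",round(-(yaw-a),2))
E
python3 - <<'E'
from h import *
m=bot.camera_model("wrist");T=np.linalg.inv(m["camera_from_world"]);print(m["camera_matrix"],T)
go([.52,.15,.36],10)
E
```

```text
[[358.05864554   0.         315.96144471]
 [  0.         358.05864554 240.59895747]
 [  0.           0.           1.        ]] [[ 0.42425538  0.86573466  0.26553884  0.21951566]
 [ 0.90554111 -0.40507544 -0.12613161  0.64290294]
 [-0.00163324  0.29396835 -0.95581376  0.37274932]
 [ 0.          0.          0.          1.        ]]
pos [0.2866 0.6106 0.2304] yaw 64.86 zaxis [-0.001 -0.002 -1.   ] slide [-407. -318. -129.] roll 54.86
```

```bash
python3 - <<'E'
from h import *
c=[.5223,-.2101,-.634]
go([.5,.2,.34],53.7); V=tab([[-.09,.05,.32]],c)[0]; print(V); go(V,53.7)
E
```

```text
pos [0.2866 0.6106 0.2304] yaw 64.86 zaxis [-0.001 -0.002 -1.   ] slide [-367.6 -281.2 -109.1] roll 11.16
[ 0.4794088  -0.11650328  0.32      ]
pos [0.2866 0.6106 0.2304] yaw 64.86 zaxis [-0.001 -0.002 -1.   ] slide [-483.5 -576.4  -88.6] roll 11.16
```

>>> send_rows([
  [-30,-20,-60],
  [-70,-50,-109],
  [-110,-84,-109],
  [-145,-111,-109],
  [-180,-138,-109],
  [-215,-165,-109],
  [-250,-191,-109],
  [-285,-218,-109],
], roll=[2,4,6,8,10,11,11,11], claw=[1,1,1,1,1,1,1,1])

```text
t: 0.77
eef_pos: [0.4224, 0.349, 0.3387]
tool_rot: [-0.0, 0.31, 0.951, 0.0]
contact_force: [1.5, 0.5, -0.3]
gripper_width: 0.999
grasp_force: 0.0
```

```bash
python3 - <<'E'
from h import *
go([.4794,-.1165,.32],53.7)
E
```

```text
pos [0.4224 0.349  0.3387] yaw 53.86 zaxis [ 0.  0. -1.] slide [-320.5 -342.3   18.6] roll 0.16
```

>>> send_rows([
  [-30,-30,0],
  [-60,-62,0],
  [-90,-94,0],
  [-120,-126,0],
  [-150,-158,0],
  [-180,-190,0],
  [-180,-190,0],
  [-180,-190,0],
], roll=[0,0,0,0,0,0,0,0], claw=[1,1,1,1,1,1,1,1])

```text
t: 1.43
eef_pos: [0.4554, 0.0869, 0.3386]
tool_rot: [0.0, 0.314, 0.95, -0.0]
contact_force: [0.5, 0.1, -0.3]
gripper_width: 1.001
grasp_force: 0.0
```

```bash
python3 - <<'E'
from h import *
go([.4794,-.1165,.32],53.7)
E
```

```text
pos [0.4554 0.0869 0.3386] yaw 53.43 zaxis [ 0. -0. -1.] slide [-140.5 -149.1   18.6] roll -0.27
```

>>> send_rows([
  [-30,-32,5],
  [-60,-64,10],
  [-90,-96,15],
  [-115,-123,18],
  [-132,-140,18],
  [-140,-149,18],
  [-140,-149,18],
  [-140,-149,18],
], roll=[0,0,0,0,0,0,0,0], claw=[1,1,1,1,1,1,1,1])

```text
t: 2.1
eef_pos: [0.4806, -0.1104, 0.3201]
tool_rot: [-0.0, 0.31, 0.951, 0.0]
contact_force: [0.7, 0.2, 0.4]
gripper_width: 1.002
grasp_force: 0.0
```

```bash
python3 - <<'E'
from h import *
import pickle
m=bot.camera_model("wrist"); I=bot.read_camera("wrist")[:,:,::-1]
pickle.dump(m,open("w1.pkl","wb")); cv2.imwrite("pics/w1.png",I)
go([.4794,-.1165,.32],53.7)
E
```

```text
pos [ 0.4806 -0.1096  0.3202] yaw 53.98 zaxis [-0.001  0.001 -1.   ] slide [-3.1 -6.3  0.2] roll 0.28
```

View pics/w1.png

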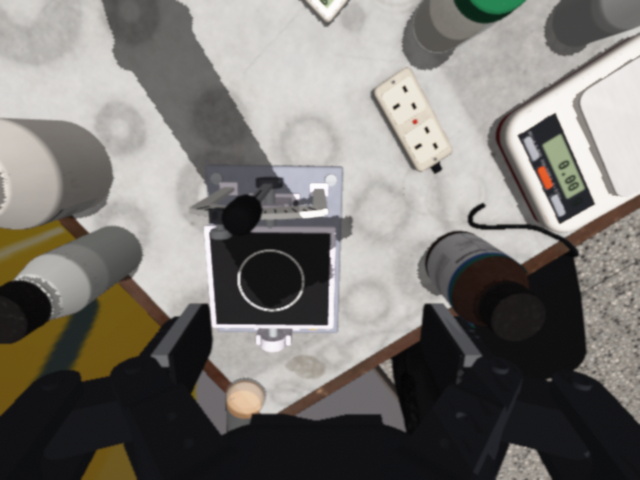

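```bash
python3 - <<'E'
import cv2
i=cv2.imread("pics/w1.png")[155:230,185:360]; cv2.imwrite("pics/w1c.png",cv2.resize(i,None,fx=4.5,fy=4.5,interpolation=cv2.INTER_CUBIC))
E
```

```text
(no output)
```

View pics/w1c.png

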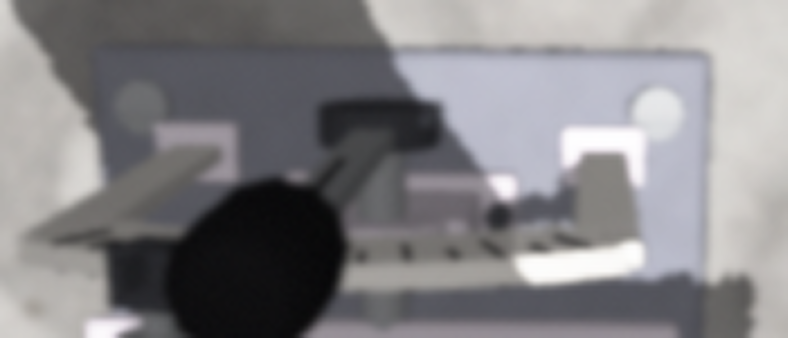

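```bash
cat > fit.py <<'E'
from h import *
import pickle
m=pickle.load(open("w1.pkl","rb"))
C=np.array([[310,10],[595,220],[310,600],[22,385]])/5+[355,180]
B=[[.104,.085,.018],[.104,-.085,.018],[-.128,-.085,.018],[-.128,.085,.018]]
I=cv2.cvtColor(cv2.imread("pics/w1.png"),cv2.COLOR_BGR2GRAY)
_,th=cv2.threshold(I[236:324,216:328],110,255,cv2.THRESH_BINARY)
ys,xs=np.nonzero(th); e=cv2.fitEllipse(np.c_[xs,ys].astype(np.float32)); cw=np.array(e[0])+[216,236]; print("circle",e,cw)
def res(v):
    q=v[3]
    return np.r_[(proj("top",tab(B,v))-C).ravel(),
     (proj("top",tab([rad(0,.009,q),rad(-.1125,.172,q)],v))-[[426,232],[410,263]]).ravel(),
     (proj("scene",tab([rad(-.1125,.151,q)],v))-[395.6,233.75]).ravel(),
     (proj("",tab([B[2],B[3],rad(0,.009,q),rad(-.1125,.155,q)],v),m)-[[205.4,165],[342.8,166.6],cw,[242.3,211.7]]).ravel()]
s=least_squares(res,[.5,-.2,-.6,0],loss='soft_l1')
if __name__=="__main__":
    print(s.x,np.round(res(s.x),1))
    f=lambda v: res(np.r_[v[:3],0])
    s2=least_squares(f,s.x,loss='soft_l1'); print(s2.x,np.round(f(s2.x),1))
E
python3 fit.py
```

```text
circle ((77.89767456054688, 30.167444229125977), (60.72956085205078, 136.50900268554688), 57.03580093383789) [293.89767456 266.16744423]
[ 0.52373336 -0.2078205  -0.64341638 -0.00830775] [ -0.9  -0.9  -0.6   0.1  -1.4   0.8  -1.8  -1.3  -1.1  -0.5   0.7  -1.4
  -1.   -0.6  -2.1  -1.9   0.   -1.6 -23.8  13.2  -0.2   1. ]
[ 0.52403812 -0.20737658 -0.6463659  -0.00830775] [ -0.9  -1.   -0.7   0.1  -1.8   0.7  -2.   -1.7  -1.3  -0.6   1.   -1.2
  -0.9  -0.5  -1.4  -2.2   0.8  -1.4 -23.4  13.2  -0.8   1. ]
```

>>> send_rows([
  [6,-12,5],
  [12,-25,10],
  [18,-37,15],
  [22,-45,20],
  [25,-52,20],
  [25,-52,20],
  [25,-52,20],
  [25,-52,20],
], roll=[0,0,0,0,0,0,0,0], claw=[1,1,1,1,1,1,1,1])

```text
t: 2.82
eef_pos: [0.4304, -0.1381, 0.3009]
tool_rot: [0.0, 0.31, 0.951, 0.0]
contact_force: [-0.1, -0.4, 0.9]
gripper_width: 1.001
grasp_force: 0.0
```

```bash
python3 - <<'E'
from h import *
import pickle
m=bot.camera_model("wrist"); I=bot.read_camera("wrist")[:,:,::-1]
pickle.dump(m,open("w2.pkl","wb")); cv2.imwrite("pics/w2.png",I)
p=proj("",tab([rad(-.1,.105,0),rad(-.1,.115,.2)],[.5237,-.2078,-.64]),m); print(p)
u,v=p[0].astype(int); u0,v0=u-100,max(v-75,0); print(u0,v0)
cv2.imwrite("pics/w2c.png",cv2.resize(I[v0:v0+150,u0:u0+200],None,fx=4,fy=4,interpolation=cv2.INTER_CUBIC))
E
```

```text
[[314.52315017 248.79200289]
 [285.32349637 251.60939644]]
214 173
```

View pics/w2c.png

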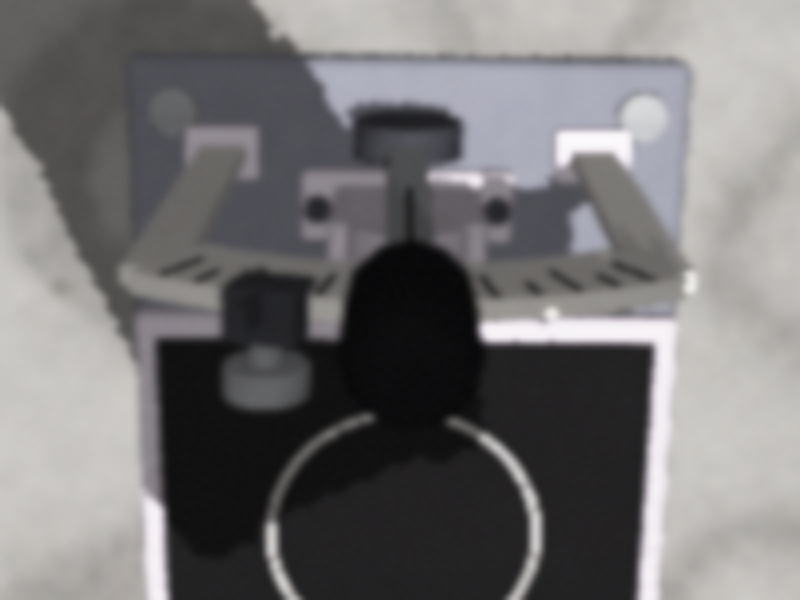

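```bash
python3 - <<'E'
import cv2,numpy as np
i=cv2.imread("pics/w2.png")[228:282,240:312]
i=cv2.resize(i,None,fx=10,fy=10,interpolation=cv2.INTER_CUBIC)
i=(255*np.clip(i/200.,0,1)**.5).astype(np.uint8)
for k in range(0,72,10): cv2.line(i,(k*10,0),(k*10,8),(0,0,255),2)
cv2.imwrite("pics/w2d.png",i)
E
```

```text
(no output)
```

View pics/w2d.png

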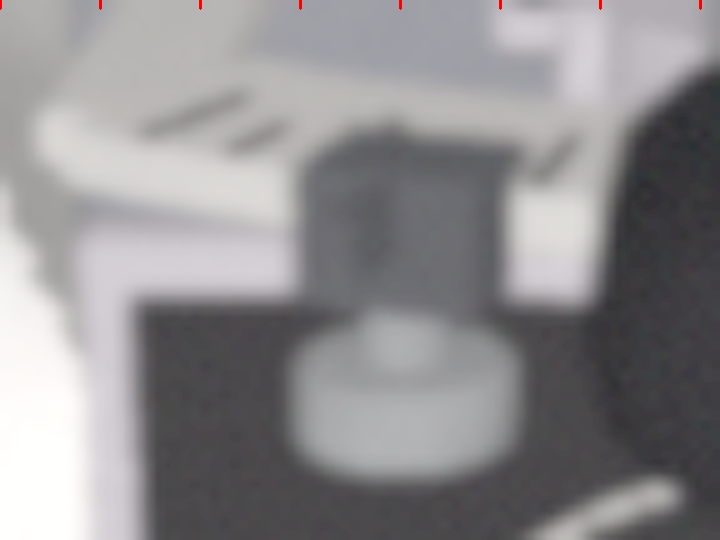

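```bash
cat > fit2.py <<'E'
from fit import *
m2=pickle.load(open("w2.pkl","rb")); cw=np.array([271,280.])
import fit; fit.cw=cw
o=np.array([214,173.])
def res2(v):
    q=v[3]
    return np.r_[res(v),(proj("",tab([B[2],B[3]],v),m2)-(np.array([[127,55],[690,60]])/4+o)).ravel(),
      2*(proj("",tab([rad(0,.009,q)],v),m2)-(np.array([[404,545]])/4+o)).ravel()]
s=least_squares(res2,[.5,-.2,-.6,0],loss='soft_l1'); c=s.x
E
python3 - <<'E'
from fit2 import *
print(c,np.round(res2(c),1))
for d in (5,10,15,20): print(d,np.round(proj("",tab([rad(-.106,r,np.radians(d)) for r in(.09,.1)],c),m2)-[240,228],1).tolist(), np.round(proj("",tab([rad(-.106,r,-np.radians(d)) for r in(.09,.1)],c),m2)-o,1)*4)
print("knob",(proj("",tab([rad(-.1125,r,0) for r in(.06,.11,.153,.172)],c),m2)-o)*4)
for a in (.2,.22,.24,.26): print(a,np.round(proj("",tab([rad(x,r,a) for x,r in((-.106,.113),(-.09,.113),(-.106,.123),(-.09,.123))],c),m2)-[240,228],1).tolist())
E
```

```text
circle ((77.89767456054688, 30.167444229125977), (60.72956085205078, 136.50900268554688), 57.03580093383789) [293.89767456 266.16744423]
[ 0.52546657 -0.20819821 -0.64071343 -0.00563829] [-0.8 -1.6 -0.5 -0.8 -1.   0.1 -1.5 -1.9 -1.  -1.2  1.3 -2.1 -0.2 -0.8
 -1.7 -0.4  0.3 -0.5 -0.3  0.6 -0.1  3.3 -1.5 -0.3  0.8  0.1 -0.8 -5.4]
5 [[66.3, 10.0], [64.9, 13.5]] [[443.6 260.8]
 [449.2 275.2]]
10 [[57.1, 9.6], [54.4, 13.0]] [[480.4 260. ]
 [491.2 274. ]]
15 [[48.1, 8.9], [44.1, 12.2]] [[516.  258. ]
 [532.  271.6]]
20 [[39.6, 8.0], [34.4, 11.2]] [[550.4 255.2]
 [571.2 268.4]]
knob [[406.7160149  195.98489291]
 [406.73539652 258.65690046]
 [406.75826723 332.61118116]
 [406.77108616 374.06222585]]
0.2 [[47.0, 17.6], [47.2, 36.6], [43.4, 21.5], [43.7, 41.2]]
0.22 [[44.2, 17.3], [44.5, 36.4], [40.3, 21.3], [40.6, 40.9]]
0.24 [[41.5, 17.1], [41.8, 36.1], [37.2, 21.0], [37.6, 40.6]]
0.26 [[38.8, 16.9], [39.1, 35.9], [34.2, 20.7], [34.6, 40.3]]
```

>>> send_rows([
  [-4,-20,0],
  [-8,-40,0],
  [-12,-60,10],
  [-15,-75,22],
  [-15,-85,34],
  [-15,-85,45],
  [-15,-85,45],
  [-15,-85,45],
], roll=[0,0,0,0,0,0,0,0], claw=[1,1,1,1,1,1,1,1])

```text
t: 3.53
eef_pos: [0.3918, -0.216, 0.2555]
tool_rot: [-0.0, 0.31, 0.951, -0.0]
contact_force: [0.5, 0.6, 0.8]
gripper_width: 0.998
grasp_force: 0.0
```

```bash
python3 - <<'E'
from fit2 import *
m=bot.camera_model("wrist"); I=bot.read_camera("wrist")[:,:,::-1]
pickle.dump(m,open("w3.pkl","wb")); cv2.imwrite("pics/w3.png",I)
p=proj("",tab([rad(-.1,.115,.25)],c),m)[0]; print(p)
u0,v0=int(p[0])-50,int(p[1])-40
i=cv2.resize(I[v0:v0+75,u0:u0+100],None,fx=8,fy=8,interpolation=cv2.INTER_CUBIC)
i=(255*np.clip(i/220.,0,1)**.6).astype(np.uint8)
for a in (.21,.25,.29):
    P=proj("",tab([rad(-.106,.08,a),rad(-.106,.105,a)],c),m); 
    P=((P-[u0,v0]+.5)*8).astype(int); cv2.line(i,tuple(map(int,P[0])),tuple(map(int,P[1])),(0,0,255),1)
print(u0,v0); cv2.imwrite("pics/w3c.png",i)
E
```

```text
circle ((77.89767456054688, 30.167444229125977), (60.72956085205078, 136.50900268554688), 57.03580093383789) [293.89767456 266.16744423]
[403.10443695 254.69403936]
353 214
```

View pics/w3c.png

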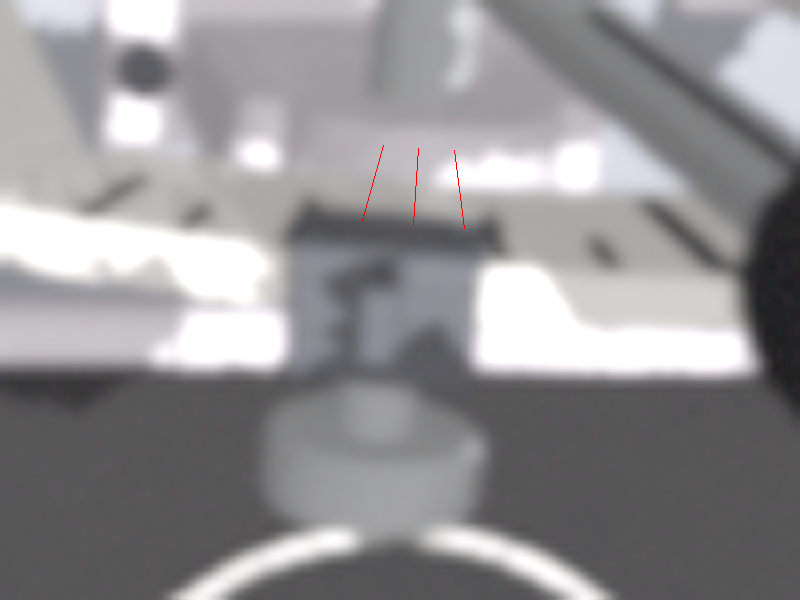

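```bash
python3 - <<'E'
from fit2 import *
m=pickle.load(open("w3.pkl","rb")); o3=np.array([353,214])
P=lambda x,r,a:np.round((proj("",tab([rad(x,r,a)],c),m)[0]-o3+.5)*8).astype(int).tolist()
for d in (10,15,20,25,30): print(d,[P(-.104,r,np.radians(d)) for r in (.085,.092,.1,.105)])
for a in (.24,.26,.28):
  print(a)
  for r in (.1,.105,.113): 
    print(r,[[round(float(z)) for z in (proj("",tab([[x,-r*np.sin(a)-s*np.cos(a),.065+r*np.cos(a)-s*np.sin(a)]],c),m)[0]-o3+.5)*8] for x in(-.106,-.094) for s in(.008,-.008)])
print("knobbottom",P(-.1125,.13,0),"stem",P(-.1125,.08,0),P(-.1125,.1,0))
E
```

```text
circle ((77.89767456054688, 30.167444229125977), (60.72956085205078, 136.50900268554688), 57.03580093383789) [293.89767456 266.16744423]
10 [[488, 188], [495, 210], [503, 237], [508, 254]]
15 [[405, 182], [402, 204], [399, 229], [396, 246]]
20 [[322, 175], [310, 195], [296, 219], [287, 235]]
25 [[242, 166], [222, 184], [198, 207], [182, 222]]
30 [[166, 155], [138, 172], [104, 193], [82, 207]]
0.24
0.1 [[331, 202], [523, 217], [321, 333], [510, 349]]
0.105 [[329, 218], [524, 234], [319, 351], [511, 368]]
0.113 [[326, 246], [527, 262], [315, 382], [513, 400]]
0.26
0.1 [[308, 200], [499, 215], [298, 330], [486, 348]]
0.105 [[304, 216], [498, 232], [294, 348], [485, 367]]
0.113 [[298, 243], [498, 260], [288, 379], [485, 398]]
0.28
0.1 [[285, 197], [474, 214], [275, 327], [462, 346]]
0.105 [[280, 213], [473, 230], [270, 345], [460, 365]]
0.113 [[271, 240], [469, 258], [261, 376], [457, 396]]
knobbottom [859, 257] stem [648, 89] [723, 148]
```

```bash
python3 - <<'E'
from h import *
go([.4927,.2413,.26],90)
E
```

```text
pos [ 0.3923 -0.216   0.2559] yaw 53.9 zaxis [ 0. -0. -1.] slide [188.3 428.7  -4.2] roll -36.1
```

>>> send_rows([
  [0,0,-30],
  [0,10,-65],
  [15,45,-70],
  [25,80,-70],
  [37,118,-70],
  [49,155,-70],
  [60,190,-70],
  [72,222,-70],
], roll=[0,0,0,-3,-7,-11,-15,-20], claw=[1,1,1,1,1,1,1,1])

```text
t: 4.25
eef_pos: [0.4654, 0.0085, 0.3267]
tool_rot: [0.001, 0.138, 0.99, 0.001]
contact_force: [0.2, -0.3, -0.5]
gripper_width: 1.002
grasp_force: 0.0
```

```bash
python3 - <<'E'
from h import *
go([.4927,.2413,.24],90)
E
```

```text
pos [0.4654 0.0085 0.3267] yaw 74.17 zaxis [ 0.002  0.001 -1.   ] slide [ 37.4 231.3  87. ] roll -15.83
```

>>> send_rows([
  [6,38,10],
  [13,76,25],
  [19,114,40],
  [25,152,55],
  [31,190,70],
  [35,215,85],
  [37,230,87],
  [37,230,87],
], roll=[-3,-6,-9,-12,-15,-16,-16,-16], claw=[1,1,1,1,1,1,1,1])

```text
t: 4.92
eef_pos: [0.4921, 0.241, 0.2382]
tool_rot: [-0.0, -0.001, 1.0, 0.0]
contact_force: [-0.0, 0.6, 0.7]
gripper_width: 0.999
grasp_force: 0.0
```

```bash
python3 - <<'E'
from h import *
import pickle
m=bot.camera_model("wrist"); I=bot.read_camera("wrist")[:,:,::-1]
pickle.dump(m,open("w4.pkl","wb")); cv2.imwrite("pics/w4.png",I)
go([.4927,.2413,.07],90)
print(proj("",[[.4927,.2413,.141],[.4927,.2413,0]],m))
# cap: bright blob near the predicted place
p=proj("",[[.4927,.2413,.141]],m)[0].astype(int); g=cv2.cvtColor(I,cv2.COLOR_BGR2GRAY)
w=g[max(p[1]-40,0):p[1]+40,p[0]-50:p[0]+50]; print(w.shape); print(w[::8,::5])
E
```

```text
pos [0.4928 0.2382 0.2389] yaw 89.98 zaxis [ 0. -0. -1.] slide [1.000e-01 3.100e+00 1.689e+02] roll -0.02
[[315.8808046  242.30165241]
 [315.92078767 203.35702095]]
(80, 100)
[[ 79  78  73  76  75  73 113 139 143 147 151 156 158 159 159 159 147 189
  192 194]
 [ 79  76  74  73  75  91  98 100 138 146 151 155 158 160 160 160 159 156
  191 194]
 [ 76  74  75  76  73  94  96  99 101 141 194 199 200 191 165 159 156 154
  186 191]
 [ 72  73  74  74  74  90  93  98 109  89  89  99 104 106 139 168 141  92
  183 191]
 [ 75  77  76  74  74  85  89 101  87 120 124 126 125 123 111  96  89  95
  190 193]
 [ 70  75  75  77  75  74  82  90 122 123 124 125 124 124 124 114  87 182
  186 189]
 [ 45  52  58  67  64  67  73  76 124 124 124 124 124 124 123 110 121 157
  185 191]
 [108 106 105 103 101 100  98  95  97 123 123 124 124 125 118  97  94  91
   75  69]
 [124 125 126 127 127 156 187 215 238 237 235 227 230 232 232 231 229 227
  220 205]
 [122 123 124 159 180 225 225 227 226 227 227 234 238 238 238 238 238 238
  238 238]]
```

```bash
python3 - <<'E'
from h import *
import pickle
m=pickle.load(open("w4.pkl","rb")); g=cv2.cvtColor(cv2.imread("pics/w4.png"),cv2.COLOR_BGR2GRAY)
k=cv2.inRange(cv2.medianBlur(g,5),116,130); k[:205]=0;k[290:]=0;k[:,:270]=0;k[:,370:]=0
n,l,s,c=cv2.connectedComponentsWithStats(k); i=1+np.argmax(s[1:,4]); print(s[i],c[i])
p=np.array([s[i][0]+s[i][2]/2-.5,s[i][1]+s[i][3]/2-.5])
for h in (.141,):
  for t in (c[i],p): print(least_squares(lambda v:(proj("",[[*v,h]],m)-t).ravel(),[.49,.24]).x)
for y in range(226,272,3): print(y,g[y,290:356:3])
for y in (.2427,.25): print(proj("",[[.4927,y,.141]],m))
print(proj("top",[[.4927,.2413,.141]]))
E
```

```text
[ 270  228   78   51 1271] [313.28324154 251.09913454]
[0.49921308 0.2394877 ]
[0.50064372 0.23610635]
226 [ 90  91  93  96 104 109  99  88  88  92  99 100 105 106 116 139 132 166
 151 101  92 123]
229 [ 88  89  92  96 106  96  86  91 106 158 223 226 216 166 115  95 120 159
 102  91  88 143]
232 [ 86  88  90  97 102  85  97 117 122 154 180 178 179 170 145  94  89 104
  92  89  89 166]
235 [ 83  86  88  96  90  93 118 123 124 124 124 124 124 124 122 117  90 101
  90  87 105 183]
238 [ 77  83  86  93  88 112 123 124 125 125 124 124 124 124 124 123 110 142
 101  86 151 189]
241 [ 75  80  83  89  97 121 124 124 125 125 124 124 124 124 124 124 120 131
  90 109 179 186]
244 [ 74  75  80  83 104 124 124 125 124 124 124 124 123 124 124 124 121  98
  94 165 181 183]
247 [ 74  74  76  79 102 124 124 124 124 124 124 124 124 124 124 124 122 107
 161 176 179 182]
250 [ 67  70  74  76  97 124 123 124 125 125 124 125 124 124 124 123 119 108
 120 123 157 183]
253 [ 48  47  45  40  58 119 124 123 124 124 124 124 124 124 123 122 113  71
  73  75  84  97]
256 [ 88  88  87  85  84 106 123 123 124 124 124 124 125 124 124 123  97  60
  54  49  47  44]
259 [105 104 103 103 101 101 117 123 123 123 124 124 125 125 124 120 115 111
 109 107 104  99]
262 [118 116 117 116 118 127 189 162 129 124 124 124 126 132 164 185 183 180
 178 175 172 165]
265 [136 171 135 153 186 231 233 233 228 205 188 187 208 220 225 225 224 223
 221 219 217 213]
268 [224 237 225 232 239 239 239 239 240 240 239 239 239 239 239 239 239 239
 239 238 238 236]
271 [237 237 238 238 238 238 238 238 238 238 238 239 238 238 238 238 238 239
 238 238 239 238]
[[317.87849891 242.30824889]]
[[328.29471588 242.3426437 ]]
[[218.48709557 234.28813768]]
```

```bash
cat > cap.py <<'E'
from h import *
o=bot.get_obs(); m=bot.camera_model("wrist"); I=bot.read_camera("wrist"); m2=bot.camera_model("wrist")
print(np.round(o["eef_pos"],4),np.round(bot.get_obs()["eef_pos"],4),np.abs(o["joint_vel"]).max())
g=cv2.medianBlur(cv2.cvtColor(I,cv2.COLOR_RGB2GRAY),3)
k=cv2.inRange(g,119,129); k=cv2.morphologyEx(k,cv2.MORPH_OPEN,cv2.getStructuringElement(cv2.MORPH_ELLIPSE,(15,15))); k[:205]=0;k[290:]=0;k[:,:270]=0;k[:,370:]=0
n,l,s,c=cv2.connectedComponentsWithStats(k); i=1+np.argmax(s[1:,4]); print(s[i],c[i])
for M in (m,m2): print(least_squares(lambda v:(proj("",[[*v,.141]],M)-c[i]).ravel(),[.49,.24]).x)
E
python3 cap.py
```

```text
[0.4928 0.2382 0.2389] [0.4932 0.2364 0.2394] 0.050131575437107376
[308 233  35  30 842] [325.30522565 246.93467933]
[0.4971284  0.24513488]
[0.49783962 0.24328311]
```

>>> send_rows([
  [-1,2,10],
  [-2,4,25],
  [-3,6,35],
  [-3,6,40],
  [-3,6,40],
  [-3,6,40],
  [-3,6,40],
  [-3,6,40],
], roll=[0,0,0,0,0,0,0,0], claw=[1,1,1,1,1,1,1,1])

```text
t: 5.68
eef_pos: [0.4962, 0.2427, 0.1992]
tool_rot: [0.001, 0.001, 1.0, 0.0]
contact_force: [-0.5, -0.5, 0.5]
gripper_width: 1.0
grasp_force: 0.0
```

```bash
sed -i 's/k\[290:\]=0/k[330:]=0/' cap.py; python3 cap.py; python3 - <<'E'
from h import *
go([.4965,.2435,.07],90)
E
```

```text
[0.4962 0.2427 0.1992] [0.4961 0.2428 0.1991] 0.003001491948057763
[ 299  241   41   40 1225] [318.88571429 260.91673469]
[0.4962964  0.24479948]
[0.496205   0.24486232]
pos [0.4961 0.2428 0.1991] yaw 89.85 zaxis [ 0.001  0.001 -1.   ] slide [ -0.3   0.6 129.1] roll -0.15
```

>>> send_rows([
  [0,1,20],
  [0,1.5,45],
  [0,1.5,70],
  [0,1.5,90],
  [0,1.5,105],
  [0,1.5,115],
  [0,1.5,120],
  [0,1.5,120],
], roll=[0,0,0,0,0,0,0,0], claw=[1,1,1,1,1,1,1,1])

```text
t: 6.4
eef_pos: [0.4954, 0.2441, 0.0779]
tool_rot: [-0.0, 0.001, 1.0, -0.0]
contact_force: [-0.1, -0.2, 0.3]
gripper_width: 0.998
grasp_force: 0.0
```

>>> send_rows([
  [0,0,2],
  [0,0,4],
  [0,0,6],
  [0,0,8],
  [0,0,9],
  [0,0,10],
  [0,0,10],
  [0,0,10],
], roll=[0,0,0,0,0,0,0,0], claw=[1,1,1,1,1,1,1,1])

```text
t: 7.07
eef_pos: [0.4957, 0.2442, 0.0685]
tool_rot: [-0.0, 0.001, 1.0, 0.0]
contact_force: [0.5, 0.4, 0.1]
gripper_width: 1.005
grasp_force: 0.0
```

>>> send_rows([
  [0,0,1],
  [0,0,2],
  [0,0,3],
  [0,0,4],
  [0,0,5],
  [0,0,6],
  [0,0,6],
  [0,0,6],
], roll=[0,0,0,0,0,0,0,0], claw=[1,1,1,1,1,1,1,1])

```text
t: 7.73
eef_pos: [0.4957, 0.2442, 0.0624]
tool_rot: [-0.0, 0.001, 1.0, -0.0]
contact_force: [0.0, 0.1, -0.3]
gripper_width: 0.999
grasp_force: 0.0
```

>>> send_rows([
  [0,0,0],
  [0,0,0],
  [0,0,0],
  [0,0,0],
  [0,0,0],
  [0,0,0],
  [0,0,0],
  [0,0,0],
], roll=[0,0,0,0,0,0,0,0], claw=[0.8,0.7,0.6,0.5,0.4,0.4,0.4,0.4], force=30)

```text
t: 8.4
eef_pos: [0.496, 0.2442, 0.0629]
tool_rot: [0.0, 0.001, 1.0, 0.0]
contact_force: [-1.9, -0.7, 5.1]
gripper_width: 0.688
grasp_force: 31.5
```

>>> send_rows([
  [0,0,-3],
  [0,0,-12],
  [0,0,-25],
  [0,0,-45],
  [0,0,-70],
  [0,0,-100],
  [0,0,-130],
  [0,0,-155],
], roll=[0,0,0,0,0,0,0,0], claw=[0.4,0.4,0.4,0.4,0.4,0.4,0.4,0.4])

```text
t: 9.07
eef_pos: [0.4957, 0.244, 0.2198]
tool_rot: [0.0, 0.001, 1.0, 0.0]
contact_force: [0.2, 1.1, -1.7]
gripper_width: 0.678
grasp_force: 32.8
```

```bash
python3 - <<'E'
from h import *
go([.5255,-.2082,.26],53.3)
E
```

```text
pos [0.4957 0.244  0.2198] yaw 89.84 zaxis [ 0.001  0.001 -1.   ] slide [ -31.1 -452.1  -40.4] roll 36.54
```

>>> send_rows([
  [0,-10,-15],
  [-2,-28,-30],
  [-6,-52,-40],
  [-10,-78,-45],
  [-14,-104,-45],
  [-18,-130,-45],
  [-22,-156,-45],
  [-26,-182,-45],
], roll=[0,1,4,7,10,13,16,19], claw=[0.4,0.4,0.4,0.4,0.4,0.4,0.4,0.4])

```text
t: 9.73
eef_pos: [0.5207, 0.0592, 0.2624]
tool_rot: [-0.0, 0.169, 0.986, -0.0]
contact_force: [0.6, 0.5, -1.7]
gripper_width: 0.681
grasp_force: 32.8
```

```bash
python3 - <<'E'
from h import *
go([.5255,-.2082,.26],53.3)
E
```

```text
pos [0.5207 0.0592 0.2624] yaw 70.51 zaxis [-0.001 -0.    -1.   ] slide [ -93.8 -250.5    2.5] roll 17.21
```

>>> send_rows([
  [-10,-26,0],
  [-21,-55,0],
  [-32,-84,0],
  [-43,-113,0],
  [-54,-142,0],
  [-65,-171,0],
  [-75,-198,0],
  [-84,-224,0],
], roll=[3,6,9,12,15,17,17,17], claw=[0.4,0.4,0.4,0.4,0.4,0.4,0.4,0.4])

```text
t: 10.4
eef_pos: [0.5258, -0.18, 0.2624]
tool_rot: [-0.0, 0.312, 0.95, -0.0]
contact_force: [1.0, -0.4, -1.0]
gripper_width: 0.683
grasp_force: 32.8
```

```bash
python3 - <<'E'
from h import *
go([.5255,-.2082,.16],53.3)
E
```

```text
pos [ 0.5258 -0.18    0.2624] yaw 53.62 zaxis [-0.001 -0.    -1.   ] slide [-16.5 -22.8 102.4] roll 0.32
```

>>> send_rows([
  [-6,-9,0],
  [-12,-17,5],
  [-15,-21,15],
  [-15,-22,30],
  [-15,-22,50],
  [-15,-22,70],
  [-15,-22,80],
  [-15,-22,80],
], roll=[0,0,0,0,0,0,0,0], claw=[0.4,0.4,0.4,0.4,0.4,0.4,0.4,0.4])

```text
t: 11.07
eef_pos: [0.5245, -0.2018, 0.1794]
tool_rot: [-0.003, 0.31, 0.951, -0.0]
contact_force: [-0.4, -0.3, -1.3]
gripper_width: 0.684
grasp_force: 32.9
```

```bash
python3 - <<'E'
from h import *
bot.read_camera("top")
m=bot.camera_model("wrist"); I=bot.read_camera("wrist")[:,:,::-1]; cv2.imwrite("pics/w5.png",I)
cv2.imwrite("pics/t5.png",bot.read_camera("top")[:,:,::-1]);cv2.imwrite("pics/s5.png",bot.read_camera("scene")[:,:,::-1])
go([.5255,-.2082,.1365],53.3)
E
```

```text
pos [ 0.5271 -0.2037  0.1835] yaw 53.88 zaxis [ 0.002 -0.    -1.   ] slide [-1.3 -4.6 47. ] roll 0.58
```

>>> send_rows([
  [0,-1,5],
  [0,-2,10],
  [-1,-2,15],
  [-1,-2,20],
  [-1,-2,22],
  [-1,-2,22],
  [-1,-2,22],
  [-1,-2,22],
], roll=[0,0,0,0,0,0,0,0], claw=[0.4,0.4,0.4,0.4,0.4,0.4,0.4,0.4])

```text
t: 11.93
eef_pos: [0.526, -0.2059, 0.1606]
tool_rot: [0.0, 0.31, 0.951, -0.0]
contact_force: [-0.0, -0.3, -2.8]
gripper_width: 0.681
grasp_force: 32.9
```

```bash
python3 - <<'E'
from h import *
go([.5255,-.2082,.1365],53.3)
E
```

```text
pos [ 0.526  -0.2059  0.1606] yaw 53.86 zaxis [ 0. -0. -1.] slide [-0.9 -2.1 24.1] roll 0.56
```

>>> send_rows([
  [0,-1,5],
  [-1,-2,10],
  [-1,-2,14],
  [-1,-2,17],
  [-1,-2,19],
  [-1,-2,20],
  [-1,-2,21],
  [-1,-2,21],
], roll=[0,0,0,0,0,0,0,0], claw=[0.4,0.4,0.4,0.4,0.4,0.4,0.4,0.4])

```text
t: 12.6
eef_pos: [0.5255, -0.208, 0.1393]
tool_rot: [-0.0, 0.31, 0.951, 0.0]
contact_force: [0.8, 0.1, -2.2]
gripper_width: 0.686
grasp_force: 32.9
```

>>> send_rows([
  [0,0,0.5],
  [0,0,1],
  [0,0,1.5],
  [0,0,2],
  [0,0,2],
  [0,0,2],
  [0,0,2],
  [0,0,2],
], roll=[0,0,0,0,0,0,0,0], claw=[0.4,0.4,0.4,0.4,0.4,0.4,0.4,0.4])

```text
t: 13.27
eef_pos: [0.5256, -0.2081, 0.1375]
tool_rot: [0.0, 0.31, 0.951, 0.0]
contact_force: [-0.4, -0.7, -1.0]
gripper_width: 0.685
grasp_force: 32.9
```

>>> send_rows([
  [0,0,0.5],
  [0,0,0.5],
  [0,0,1],
  [0,0,1],
  [0,0,1.5],
  [0,0,1.5],
  [0,0,1.5],
  [0,0,1.5],
], roll=[0,0,0,0,0,0,0,0], claw=[0.4,0.4,0.4,0.4,0.4,0.4,0.4,0.4])

```text
t: 13.93
eef_pos: [0.5261, -0.2083, 0.137]
tool_rot: [0.001, 0.31, 0.951, 0.0]
contact_force: [-1.7, 1.4, 8.8]
gripper_width: 0.682
grasp_force: 33.8
```

>>> send_rows([
  [0,0,-0.5],
  [0,0,-0.5],
  [0,0,-0.5],
  [0,0,-0.5],
  [0,0,-0.5],
  [0,0,-0.5],
  [0,0,-0.5],
  [0,0,-0.5],
], roll=[0,0,0,0,0,0,0,0], claw=[0.4,0.69,0.74,0.79,0.85,0.92,1,1])

```text
t: 14.6
eef_pos: [0.5255, -0.2081, 0.1364]
tool_rot: [-0.0, 0.31, 0.951, -0.0]
contact_force: [-0.0, 0.3, -0.0]
gripper_width: 1.002
grasp_force: 0.0
```

>>> send_rows([
  [0,0,-3],
  [0,0,-10],
  [0,0,-22],
  [0,0,-40],
  [0,0,-60],
  [0,0,-85],
  [0,0,-110],
  [0,0,-125],
], roll=[0,0,0,0,0,0,0,0], claw=[1,1,1,1,1,1,1,1])

```text
t: 15.27
eef_pos: [0.5264, -0.2089, 0.2654]
tool_rot: [0.002, 0.311, 0.951, 0.0]
contact_force: [0.1, -0.1, 0.2]
gripper_width: 1.0
grasp_force: 0.0
```

```bash
python3 - <<'E'
from h import *
import pickle
bot.read_camera("top"); bot.read_camera("top")
m=bot.camera_model("wrist"); I=bot.read_camera("wrist")[:,:,::-1]; cv2.imwrite("pics/w6.png",I);pickle.dump(m,open("w6.pkl","wb"))
T=bot.read_camera("top")[:,:,::-1]; S=bot.read_camera("scene")[:,:,::-1]
cv2.imwrite("pics/t6.png",T);cv2.imwrite("pics/s6.png",S)
c=lambda i,x,y,w,h,k:cv2.resize(i[y:y+h,x:x+w],(w*k,h*k),interpolation=cv2.INTER_CUBIC)
a=c(S,370,190,130,150,4); b=c(I,210,150,210,225,2)[:, :280]; 
cv2.imwrite("pics/v6.png",np.hstack([a,np.vstack([c(I,180,170,280,300,1),c(T,370,180,140,150,2)])]))
go([.5255,-.2082,.26],53.3)
E
```

```text
pos [ 0.5252 -0.2078  0.2613] yaw 53.86 zaxis [-0.  0. -1.] slide [-0.5 -0.1  1.3] roll 0.56
```

View pics/v6.png

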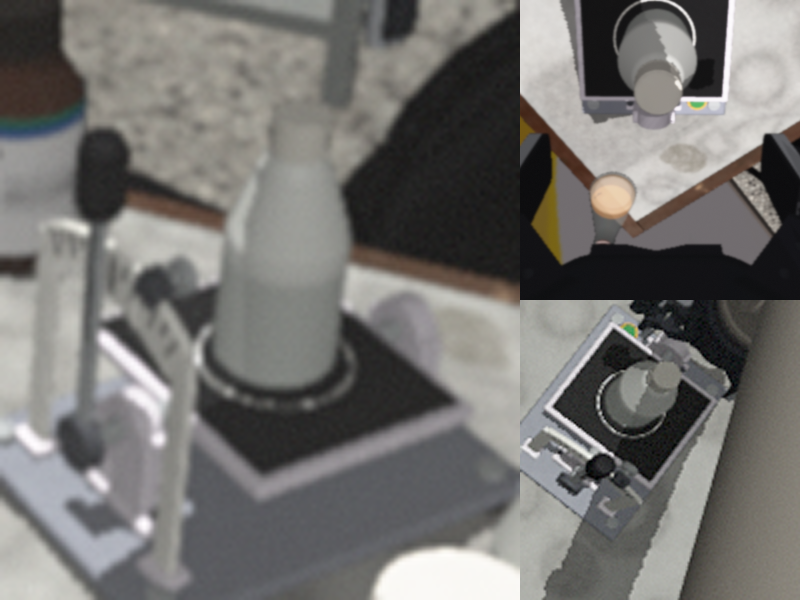

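```bash
python3 - <<'E'
from h import *
c=[.5255,-.2082,-.6407]
G=tab([rad(-.1125,.153,-.003)],c)[0]; print(G); go([*G[:2],.29],-36.7)
E
```

```text
[ 0.43558565 -0.14058439  0.21799931]
pos [ 0.5252 -0.2078  0.2613] yaw 53.86 zaxis [-0.  0. -1.] slide [112.    1.5 -28.7] roll 90.56
```

>>> send_rows([
  [0,0,-15],
  [5,0,-30],
  [20,0,-32],
  [40,0,-32],
  [62,1,-32],
  [84,1,-32],
  [102,1,-32],
  [112,1,-32],
], roll=[0,6,12,18,24,30,36,42], claw=[1,0.9,0.8,0.7,0.6,0.5,0.5,0.5], force=25)

```text
t: 16.18
eef_pos: [0.4333, -0.1399, 0.2922]
tool_rot: [-0.002, 0.632, 0.775, -0.001]
contact_force: [-0.0, 1.0, 0.5]
gripper_width: 0.5
grasp_force: 0.0
```

>>> send_rows([
  [0,0,0],
  [0,0,0],
  [0,0,0],
  [0,0,0],
  [0,0,0],
  [0,0,0],
  [0,0,0],
  [0,0,0],
], roll=[6,13,20,27,34,41,47,48.5], claw=[0.5,0.5,0.5,0.5,0.5,0.5,0.5,0.5])

```text
t: 16.85
eef_pos: [0.4349, -0.141, 0.2925]
tool_rot: [-0.0, 0.895, 0.446, -0.001]
contact_force: [-0.0, 0.1, -0.6]
gripper_width: 0.494
grasp_force: 0.0
```

>>> send_rows([
  [0,0,0],
  [0,0,0],
  [0,0,0],
  [0,0,0],
  [0,0,0],
  [0,0,0],
  [0,0,0],
  [0,0,0],
], roll=[0,0,0,0,0,0,0,0], claw=[0.5,0.5,0.5,0.5,0.5,0.5,0.5,0.5])

```text
t: 17.52
eef_pos: [0.4357, -0.1412, 0.2935]
tool_rot: [0.0, 0.894, 0.449, 0.0]
contact_force: [-0.3, 0.2, 0.1]
gripper_width: 0.5
grasp_force: 0.0
```

```bash
python3 - <<'E'
from h import *
go([.4356,-.1406,.1995],-36.7)
m=bot.camera_model("wrist"); I=bot.read_camera("wrist"); cv2.imwrite("pics/w7.png",I[:,:,::-1])
c=[.5255,-.2082,-.6407]
p=proj("",tab([rad(-.1125,.172,0),rad(-.1125,.13,0)],c),m); print(p)
g=cv2.cvtColor(I,cv2.COLOR_RGB2GRAY); u,v=p[0].astype(int)
k=cv2.inRange(g[v-60:v+60,u-60:u+60],0,40); print("\n".join("".join("#" if x else "." for x in r) for r in k[::4,::2]))
E
```

```text
pos [ 0.4357 -0.1412  0.2935] yaw -36.64 zaxis [ 0. -0. -1.] slide [ 0.5 -0.5 94. ] roll 0.06
[[314.4431823  264.00781432]
 [314.63301211 242.83434557]]
..........................................................##
..........................................................##
.........................................................###
.........................................................###
.........................................................###
.........................................................###
.........................................................###
..........................##########.....................###
........................#############....................###
.......................###############...................###
.......................################..................###
......................#################..................###
......................##################.................###
.....................###################................####
.....................#####################..............####
......................##########
[... 182 characters left out ...]
###.#######..................
............................................................
............................................................
............................................................
....##......................................................
...###...................................................###
...####..................................................###
..#####..................................................###
.######..................................................###
.######..................................................###
#######..................................................###
#######.................................................####
```

>>> send_rows([
  [0,0,15],
  [0,0,35],
  [0,0,55],
  [0,0,70],
  [0,0,82],
  [0,0,90],
  [0,0,94],
  [0,0,94],
], roll=[0,0,0,0,0,0,0,0], claw=[0.5,0.5,0.5,0.5,0.5,0.5,0.5,0.5])

```text
t: 18.23
eef_pos: [0.4354, -0.1412, 0.199]
tool_rot: [-0.0, 0.894, 0.449, -0.001]
contact_force: [0.0, 0.6, 0.2]
gripper_width: 0.502
grasp_force: 0.0
```

>>> send_rows([
  [0,0,0],
  [0,0,0],
  [0,0,0],
  [0,0,0],
  [0,0,0],
  [0,0,0],
  [0,0,0],
  [0,0,0],
], roll=[0,0,0,0,0,0,0,0], claw=[0.45,0.4,0.35,0.3,0.25,0.2,0.2,0.2], force=25)

```text
t: 18.9
eef_pos: [0.4351, -0.1405, 0.2]
tool_rot: [-0.001, 0.893, 0.449, -0.0]
contact_force: [-5.2, 2.7, 8.6]
gripper_width: 0.267
grasp_force: 24.2
```

>>> send_rows([
  [-0.4,0,0],
  [-1.2,0,0],
  [-2.1,0,0],
  [-3,0,0],
  [-3.9,0,0.1],
  [-4.8,0,0.1],
  [-5.7,0,0.1],
  [-6.7,0,0.1],
], roll=[0,0,0,0,0,0,0,0], claw=[0.2,0.2,0.2,0.2,0.2,0.2,0.2,0.2])

```text
t: 19.57
eef_pos: [0.432, -0.1447, 0.1999]
tool_rot: [-0.001, 0.893, 0.45, 0.001]
contact_force: [-1.6, 6.7, 5.8]
gripper_width: 0.271
grasp_force: 24.2
```

>>> send_rows([
  [-0.8,0,0],
  [-1.7,0,0.1],
  [-2.5,0,0.1],
  [-3.3,0,0.2],
  [-4.2,0,0.2],
  [-5,0,0.3],
  [-5.9,0,0.4],
  [-6.7,0,0.4],
], roll=[0,0,0,0,0,0,0,0], claw=[0.2,0.2,0.2,0.2,0.2,0.2,0.2,0.2])

```text
t: 20.23
eef_pos: [0.428, -0.1501, 0.1995]
tool_rot: [-0.001, 0.893, 0.45, 0.001]
contact_force: [-2.5, 5.4, 6.2]
gripper_width: 0.272
grasp_force: 24.3
```

```bash
cat > st.py <<'E'
from h import *
o=bot.get_obs(); d=o["eef_pos"]-[.4351,-.1405,.2]; a=np.radians(-36.7+90)
s=d[0]*np.cos(a)+d[1]*np.sin(a); print("y",s*1000,"x",1000*(d[0]*np.cos(a-np.pi/2)+d[1]*np.sin(a-np.pi/2)),"z",d[2]*1000,"q",np.arcsin(-s/.153),o["t"])
E
python3 st.py
```

```text
y -11.994412450517101 x 0.03706211363354705 z -0.5309960796219537 q 0.07847537474057965 20.2333
```

>>> send_rows([
  [-0.8,0,0.1],
  [-1.7,0,0.2],
  [-2.5,0,0.3],
  [-3.3,0,0.4],
  [-4.2,0,0.5],
  [-5,0,0.6],
  [-5.9,0,0.7],
  [-6.7,0,0.7],
], roll=[0,0,0,0,0,0,0,0], claw=[0.2,0.2,0.2,0.2,0.2,0.2,0.2,0.2])

```text
t: 20.9
eef_pos: [0.4239, -0.1556, 0.1987]
tool_rot: [-0.001, 0.893, 0.449, 0.001]
contact_force: [-2.3, 5.5, 4.3]
gripper_width: 0.272
grasp_force: 24.3
```

>>> send_rows([
  [-0.8,0,0.1],
  [-1.7,0,0.3],
  [-2.5,0,0.4],
  [-3.3,0,0.5],
  [-4.2,0,0.7],
  [-5,0,0.8],
  [-5.9,0,0.9],
  [-6.7,0,1],
], roll=[0,0,0,0,0,0,0,0], claw=[0.2,0.2,0.2,0.2,0.2,0.2,0.2,0.2])

```text
t: 21.57
eef_pos: [0.4198, -0.1611, 0.1977]
tool_rot: [-0.001, 0.893, 0.449, 0.001]
contact_force: [-2.9, 6.5, 5.5]
gripper_width: 0.268
grasp_force: 24.5
```

>>> send_rows([
  [-0.8,0,0.2],
  [-1.7,0,0.3],
  [-2.5,0,0.5],
  [-3.3,0,0.7],
  [-4.2,0,0.8],
  [-5,0,1],
  [-5.8,0,1.2],
  [-6.6,0,1.3],
], roll=[0,0,0,0,0,0,0,0], claw=[0.2,0.2,0.2,0.2,0.2,0.2,0.2,0.2])

```text
t: 22.23
eef_pos: [0.4158, -0.1665, 0.1964]
tool_rot: [-0.001, 0.893, 0.449, 0.001]
contact_force: [-2.4, 5.1, 5.8]
gripper_width: 0.273
grasp_force: 24.5
```

```bash
python3 st.py
```

```text
y -32.37683082860455 x 0.004421868542853202 z -3.607763394286867 q 0.21322532062778213 22.2333
```

>>> send_rows([
  [-0.8,0,0.2],
  [-1.6,0,0.4],
  [-2.4,0,0.6],
  [-3.2,0,0.8],
  [-4.1,0,1],
  [-5,0,1.2],
  [-5.8,0,1.4],
  [-6.5,0,1.6],
], roll=[0,0,0,0,0,0,0,0], claw=[0.2,0.2,0.2,0.2,0.2,0.2,0.2,0.2])

```text
t: 22.9
eef_pos: [0.4118, -0.1718, 0.1948]
tool_rot: [-0.001, 0.893, 0.449, 0.0]
contact_force: [-3.4, 5.8, 7.0]
gripper_width: 0.269
grasp_force: 24.7
```

```bash
python3 - <<'E'
from h import *
c=[.5255,-.2082,-.6407]
I=bot.read_camera("scene")
cv2.imwrite("pics/s8.png",I[:,:,::-1]); S0=cv2.imread("pics/s6.png")
exec(open("st.py").read())
# lever stem dark column and plate edges: print predicted stem pixels and grey profile around them
g=cv2.cvtColor(I,cv2.COLOR_RGB2GRAY); g0=cv2.cvtColor(S0,cv2.COLOR_BGR2GRAY)
for q,G in ((0.,g0),(.255,g)):
  for r in (.05,.07,.09,.11,.12,.127):
    u,v=proj("scene",tab([rad(-.1125,r,q)],c))[0]; v=int(round(v)); u=int(round(u)); print(q,r,u,v,G[v,u-10:u+13])
print(proj("scene",tab([rad(-.1,.118,.263)],c)))
E
```

```text
y -39.201591921256124 x 0.013392496194298414 z -5.274695874503688 q 0.259109164026426 22.95
0.0 0.05 392 278 [157 162 174 178 178 180 175 152 122 107 106 117 141 160 167 183 223 241
 244 230 184 129  83]
0.0 0.07 393 270 [161 169 185 194 195 198 186 144  96  96 110 111 107 102  87  71  61  61
  77 112 140 144 140]
0.0 0.09 394 261 [163 169 176 177 178 179 161 116  81  94 113 120 119  99 107 130 136 136
 127  96  64  55  57]
0.0 0.11 394 252 [122 136 147 136 124 138 137 122  96  86 104 118 141 161 163 159 168 174
 177 181 185 187 191]
0.0 0.12 395 248 [129 137 135 152 177 194 190 136  88  96 114 137 166 178 182 186 188 189
 190 184 184 180 179]
0.0 0.127 395 244 [167 171 158 145 124  93  65  48  41  45  44  49  68 102 138 174 194 195
 189 186 180 174 166]
0.255 0.05 396 283 [182 183 186 190 191 194 179 145 115 107 107 115 144 179 191 187 170 159
 162 198 236 248 245]
0.255 0.07 398 276 [186 190 192 193 195 196 184 144 101  90 101 119 172 239 252 243 191 120
 100 125 138 142 137]
0.255 0.09 400 269 [196 194 188 177 182 220 236 202 130  87  95 108 115 129 138 140 133 118
 115 132 143 153 162]
0.255 0.11 403 261 [165 163 162 146 117 119 131 105  79  89 102 101  85  65  61  62  59  60
  61  69  85  98 105]
0.255 0.12 404 258 [163 159 152 124 107 121 120 105 103 102  96  85  68  55  55  57  66  80
  93 103 110 110 118]
0.255 0.127 405 255 [125 108  84  57  56  75  99 113 115  98  61  39  36  38  49  80 114 128
 117 100 101 119 151]
[[409.72870515 257.00070314]]
```

```bash
python3 - <<'E'
from h import *
c=[.5255,-.2082,-.6407]
g=cv2.cvtColor(cv2.imread("pics/s6.png"),cv2.COLOR_BGR2GRAY)
print("cols 398..422")
for v in range(248,274): print(v,*["%3d"%x for x in g[v,398:423]])
for a in (.24,.26,.28):
  print(a,[np.round(proj("scene",tab([[x,-r*np.sin(a)-s*np.cos(a),.065+r*np.cos(a)-s*np.sin(a)]],c))[0],1).tolist() for r,s,x in ((.113,.008,-.106),(.113,-.008,-.106),(.1,.008,-.106),(.1,-.008,-.106),(.123,0,-.106),(.113,0,-.106))])
E
```

```text
cols 398..422
248 178 182 186 188 189 190 184 184 180 179 181 184 188 191 192 197 197 195 194 194 192 192 185 177 168
249 190 181 183 186 186 186 185 184 181 181 184 183 185 188 189 191 191 191 192 192 193 194 192 186 182
250 205 186 179 183 183 183 184 185 186 185 186 185 187 186 187 186 186 186 186 184 188 190 190 188 187
251 195 177 176 177 180 180 183 188 189 189 191 191 191 191 188 188 183 182 184 182 185 186 188 186 187
252 163 159 168 174 177 181 185 187 191 193 195 194 192 193 192 192 184 183 182 185 187 186 185 186 186
253 135 146 155 166 173 180 183 189 191 194 195 194 195 193 188 180 170 168 176 187 190 189 187 187 187
254 118 134 149 154 164 174 181 186 191 191 190 189 189 185 173 154 139 139 155 174 190 194 191 189 189
255 106 129 143 147 156 174 189 186 182 179 165 162 165 160 141 123 114 116 129 150 177 191 198 194 194
256 100 124 133 135 150 179 200 177 152 139 121 111 120 129 114 102 104 110 118 131 157 185 195 195 194
257  98 120 122 119 142 176 185 145 103  89  78  70  84  98 100 101 105 109 115 122 142 171 186 191 189
258 101 118 114 116 136 150 136  98  66  58  5
[... 1223 characters left out ...]
12 140 144 140 130 113 120 132 132 136 154 158 137  98  67  54  56  54  57  71  85
271  51  55  54  63  93 124 138 138 129 117 127 131 119 117 146 161 152 122  82  60  54  58  82 113 122
272  64  56  55  59  72  97 118 133 134 129 134 128 111 113 137 157 160 140 109  68  55  72 120 150 137
273 108  68  56  56  63  74  98 123 134 137 138 130 116 122 139 150 159 155 134  90  66  96 140 153 123
0.24 [[408.0, 261.8], [403.2, 255.7], [406.5, 266.7], [401.7, 260.5], [406.7, 255.0], [405.6, 258.7]]
0.26 [[408.6, 262.8], [403.9, 256.5], [407.0, 267.5], [402.3, 261.2], [407.5, 255.9], [406.2, 259.6]]
0.28 [[409.3, 263.7], [404.5, 257.3], [407.6, 268.4], [402.9, 262.0], [408.2, 256.9], [406.9, 260.5]]
```

>>> send_rows([
  [-0.2,0,0],
  [-0.4,0,0.1],
  [-0.6,0,0.1],
  [-0.6,0,0.1],
  [-0.6,0,0.1],
  [-0.6,0,0.1],
  [-0.6,0,0.1],
  [-0.6,0,0.1],
], roll=[0,0,0,0,0,0,0,0], claw=[0.2,0.2,0.2,0.2,0.2,0.2,0.2,0.2])

```text
t: 23.62
eef_pos: [0.4114, -0.1723, 0.1946]
tool_rot: [-0.001, 0.893, 0.449, 0.0]
contact_force: [-3.6, 6.2, 5.6]
gripper_width: 0.271
grasp_force: 24.6
```

>>> send_rows([
  [0,0,0],
  [0,0,0],
  [0,0,0],
  [0,0,0],
  [0,0,0],
  [0,0,0],
  [0,0,0],
  [0,0,0],
], roll=[0,0,0,0,0,0,0,0], claw=[0.2,0.2,0.2,0.2,0.2,0.2,0.2,0.2])

```text
t: 24.28
eef_pos: [0.4114, -0.1723, 0.1946]
tool_rot: [-0.001, 0.893, 0.449, 0.0]
contact_force: [-2.3, 5.0, 5.8]
gripper_width: 0.269
grasp_force: 24.6
```

>>> send_rows([
  [0,0,0],
  [0,0,0],
  [0,0,0],
  [0,0,0],
  [0,0,0],
  [0,0,0],
  [0,0,0],
  [0,0,0],
], roll=[0,0,0,0,0,0,0,0], claw=[0.2,0.2,0.2,0.2,0.2,0.2,0.2,0.2])

```text
t: 24.95
eef_pos: [0.4114, -0.1723, 0.1946]
tool_rot: [-0.001, 0.893, 0.449, 0.0]
contact_force: [-3.7, 4.2, 5.6]
gripper_width: 0.267
grasp_force: 24.6
```

>>> send_rows([
  [0,0,0],
  [0,0,0],
  [0,0,0],
  [0,0,0],
  [0,0,0],
  [0,0,0],
  [0,0,0],
  [0,0,0],
], roll=[0,0,0,0,0,0,0,0], claw=[0.2,0.2,0.2,0.2,0.2,0.2,0.2,0.2])

```text
t: 25.62
eef_pos: [0.4114, -0.1723, 0.1946]
tool_rot: [-0.001, 0.893, 0.449, 0.0]
contact_force: [-2.6, 5.0, 5.9]
gripper_width: 0.264
grasp_force: 24.6
```

>>> send_rows([
  [0,0,0],
  [0,0,0],
  [0,0,0],
  [0,0,0],
  [0,0,0],
  [0,0,0],
  [0,0,0],
  [0,0,0],
], roll=[0,0,0,0,0,0,0,0], claw=[0.2,0.2,0.2,0.2,0.2,0.2,0.2,0.2])

```text
t: 26.28
eef_pos: [0.4114, -0.1723, 0.1946]
tool_rot: [-0.001, 0.893, 0.449, 0.0]
contact_force: [-3.1, 4.9, 5.7]
gripper_width: 0.273
grasp_force: 24.6
```

```bash
python3 st.py
```

```text
y -39.620853833527676 x -0.017493935943295458 z -5.390213840666541 q 0.26194514083796494 26.2833
```

>>> send_rows([
  [0.5,0,-0.1],
  [1.3,0,-0.3],
  [2.2,0,-0.5],
  [3.1,0,-0.8],
  [4,0,-1],
  [4.9,0,-1.2],
  [5.8,0,-1.4],
  [6.6,0,-1.6],
], roll=[0,0,0,0,0,0,0,0], claw=[0.2,0.2,0.2,0.2,0.2,0.2,0.2,0.2])

```text
t: 26.95
eef_pos: [0.4139, -0.1688, 0.1956]
tool_rot: [-0.001, 0.894, 0.449, -0.001]
contact_force: [-5.1, -0.8, 4.1]
gripper_width: 0.273
grasp_force: 24.4
```

>>> send_rows([
  [0.8,0,-0.2],
  [1.7,0,-0.3],
  [2.5,0,-0.5],
  [3.3,0,-0.7],
  [4.2,0,-0.8],
  [5,0,-1],
  [5.8,0,-1.2],
  [6.6,0,-1.3],
], roll=[0,0,0,0,0,0,0,0], claw=[0.2,0.2,0.2,0.2,0.2,0.2,0.2,0.2])

```text
t: 27.62
eef_pos: [0.4175, -0.164, 0.1969]
tool_rot: [-0.0, 0.894, 0.449, -0.002]
contact_force: [-6.4, -1.9, 4.0]
gripper_width: 0.275
grasp_force: 24.5
```

>>> send_rows([
  [0.8,0,-0.1],
  [1.7,0,-0.3],
  [2.5,0,-0.4],
  [3.3,0,-0.5],
  [4.2,0,-0.7],
  [5,0,-0.8],
  [5.8,0,-0.9],
  [6.6,0,-1],
], roll=[0,0,0,0,0,0,0,0], claw=[0.2,0.2,0.2,0.2,0.2,0.2,0.2,0.2])

```text
t: 28.28
eef_pos: [0.4215, -0.1587, 0.1979]
tool_rot: [-0.001, 0.894, 0.449, -0.002]
contact_force: [-6.6, -1.3, 2.6]
gripper_width: 0.271
grasp_force: 24.5
```

>>> send_rows([
  [0.8,0,-0.1],
  [1.7,0,-0.2],
  [2.5,0,-0.3],
  [3.3,0,-0.4],
  [4.2,0,-0.5],
  [5,0,-0.6],
  [5.8,0,-0.7],
  [6.6,0,-0.7],
], roll=[0,0,0,0,0,0,0,0], claw=[0.2,0.2,0.2,0.2,0.2,0.2,0.2,0.2])

```text
t: 28.95
eef_pos: [0.4255, -0.1533, 0.1986]
tool_rot: [-0.001, 0.894, 0.449, -0.002]
contact_force: [-5.6, -0.9, 5.3]
gripper_width: 0.268
grasp_force: 24.7
```

>>> send_rows([
  [0.8,0,0],
  [1.7,0,-0.1],
  [2.5,0,-0.1],
  [3.3,0,-0.2],
  [4.2,0,-0.2],
  [5,0,-0.3],
  [5.8,0,-0.4],
  [6.6,0,-0.4],
], roll=[0,0,0,0,0,0,0,0], claw=[0.2,0.2,0.2,0.2,0.2,0.2,0.2,0.2])

```text
t: 29.62
eef_pos: [0.4295, -0.148, 0.199]
tool_rot: [-0.001, 0.894, 0.449, -0.002]
contact_force: [-4.7, -1.1, 5.1]
gripper_width: 0.267
grasp_force: 24.6
```

>>> send_rows([
  [0.8,0,0],
  [1.7,0,0],
  [2.5,0,0],
  [3.3,0,0],
  [4.2,0,-0.1],
  [5,0,-0.1],
  [5.8,0,-0.1],
  [6.4,0,-0.1],
], roll=[0,0,0,0,0,0,0,0], claw=[0.2,0.2,0.2,0.2,0.2,0.2,0.2,0.2])

```text
t: 30.28
eef_pos: [0.4334, -0.1428, 0.1992]
tool_rot: [-0.001, 0.894, 0.449, -0.001]
contact_force: [-6.6, 0.1, 4.6]
gripper_width: 0.267
grasp_force: 24.7
```

```bash
python3 st.py
```

```text
y -2.798184030876536 x 0.025065302043441803 z -0.8227231878213392 q 0.018289804206693964 30.2833
```

>>> send_rows([
  [0.6,0,0],
  [1.2,0,0],
  [1.8,0,0],
  [2.3,0,0],
  [2.7,0,0],
  [2.7,0,0],
  [2.7,0,0],
  [2.7,0,0],
], roll=[0,0,0,0,0,0,0,0], claw=[0.2,0.2,0.2,0.2,0.2,0.2,0.2,0.2])

```text
t: 30.95
eef_pos: [0.4351, -0.1405, 0.1992]
tool_rot: [-0.001, 0.894, 0.449, -0.001]
contact_force: [-5.6, 0.7, 3.9]
gripper_width: 0.273
grasp_force: 24.7
```

```bash
python3 st.py
```

```text
y -0.004925704234556112 x 0.045973546878931536 z -0.8256715113075241 q 3.21941453294575e-05 30.95
```

>>> send_rows([
  [0,0,0],
  [0,0,0],
  [0,0,0],
  [0,0,0],
  [0,0,0],
  [0,0,0],
  [0,0,0],
  [0,0,0],
], roll=[0,0,0,0,0,0,0,0], claw=[0.28,0.32,0.36,0.4,0.45,0.5,0.5,0.5])

```text
t: 31.62
eef_pos: [0.4368, -0.1399, 0.1994]
tool_rot: [0.0, 0.894, 0.449, 0.0]
contact_force: [-0.0, 0.3, -0.7]
gripper_width: 0.5
grasp_force: 0.0
```

>>> send_rows([
  [0,0,-5],
  [0,0,-15],
  [0,0,-30],
  [0,0,-50],
  [0,0,-70],
  [0,0,-85],
  [0,0,-94],
  [0,0,-94],
], roll=[0,0,0,0,0,0,0,0], claw=[0.5,0.5,0.5,0.5,0.5,0.5,0.5,0.5])

```text
t: 32.28
eef_pos: [0.4379, -0.1403, 0.2957]
tool_rot: [0.001, 0.894, 0.449, 0.002]
contact_force: [0.2, 0.8, 0.8]
gripper_width: 0.498
grasp_force: 0.0
```

>>> send_rows([
  [0,0,0],
  [0,0,0],
  [0,0,0],
  [0,0,0],
  [0,0,0],
  [0,0,0],
  [0,0,0],
  [0,0,0],
], roll=[0,0,0,0,0,0,0,0], claw=[0.5,0.5,0.5,0.5,0.5,0.5,0.5,0.5])

```text
t: 32.95
eef_pos: [0.4366, -0.1399, 0.2933]
tool_rot: [-0.0, 0.894, 0.449, -0.0]
contact_force: [0.2, 0.3, -0.7]
gripper_width: 0.5
grasp_force: 0.0
```

```bash
python3 - <<'E'
from h import *
c=[.5255,-.2082,-.6407]; o=bot.get_obs(); print(o["eef_pos"],np.abs(o["joint_vel"]).max())
S=bot.read_camera("scene")[:,:,::-1]; W=bot.read_camera("wrist")[:,:,::-1]
cv2.imwrite("pics/s9.png",S); S0=cv2.imread("pics/s6.png"); W0=cv2.imread("pics/w7.png")
def sh(A,B,r,f):  # where patch r of A sits in B
    x,y,w,h=r; t=A[y:y+h,x:x+w]; b=B[y-f:y+h+f,x-f:x+w+f]
    m=cv2.matchTemplate(b,t,cv2.TM_CCOEFF_NORMED); _,s,_,l=cv2.minMaxLoc(m); return l[0]-f,l[1]-f,round(s,3)
print("scene knob",sh(S0,S,(388,220,16,26),6),"bottle",sh(S0,S,(422,214,40,75),8),"index",sh(S0,S,(403,252,20,20),6))
print("wrist knob",sh(W0,W,(285,230,60,55),12))
g=lambda I:cv2.cvtColor(I,cv2.COLOR_BGR2GRAY)
print("jars",sh(cv2.imread("pics/scene0.png"),S,(248,230,40,78),5))
for v in (232,238,252,261): print(v,g(S0)[v,386:406],g(S)[v,386:406])
E
```

```text
[ 0.43662562 -0.13991149  0.2932548 ] 0.002505129144589527
scene knob (0, 0, 0.995) bottle (0, 0, 0.817) index (0, 0, 0.993)
wrist knob (0, 1, 0.988)
jars (0, 0, 0.972)
232 [129 120 100  62  39  36  35  40  41  38  37  39  37  39  41  53  76  91
 104 117] [131 119  96  58  40  33  38  39  39  38  41  37  40  37  40  60  87  99
 106 116]
238 [124 114  85  53  39  38  39  40  40  41  40  38  39  41  41  53  69  71
  64  65] [125 114  81  46  40  39  40  39  37  38  41  37  39  37  41  53  69  71
  67  68]
252 [147 136 124 138 137 122  96  86 104 118 141 161 163 159 168 174 177 181
 185 187] [149 135 127 140 137 120  92  90 108 116 125 139 149 160 168 175 183 183
 186 190]
261 [176 177 178 179 161 116  81  94 113 120 119  99 107 130 136 136 127  96
  64  55] [177 177 179 178 164 118  81  98 115 125 122 103 109 129 136 137 127  92
  63  57]
```

```bash
python3 -c "
from station import bot
print(bot.hand_in())"
```

```text
the job is handed in; nothing more can be done
None
```

I stood the bottle in the circle, tilted the plate to about 0.262 rad (index measured at about 0.265), held it about 2.7 s, brought it back level with the bottle still standing, and handed the job in at about 33 s; the index showed no movement in the images, nor did the one jar I checked.

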